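# Unlatch the weight case and lay its lid back on its stop

## Task

Get the grey case of check weights ready for use: swing the steel catch at its front left corner right off the lid, then lift the lid by its front lip and push it over backwards until it rests against its stop, past upright. Do it gently: the case only stands on the bench, so do not shove or tip it, never let the lid drop shut or slam, and leave the other things on the bench alone.

Things in the scene. Friction and masses are not known exactly. Their poses are not given: they have to be found in the camera images.
- weight_case: Grey box of check weights on rubber feet, loose on the bench: 110 deep (x) x 190 wide (y) x 86 mm high, about 3 kg (+-20 %); some 8 N of push high on the open lid begins to tip it. Origin: centre of underside; x to the back (hinge), y left, z up. Front wall x = -55, free under the lip; at y 60 to 90 a bracket, 35 to 85 mm high, stands out to x = -85. Weights inside: fixed, up to 64 mm high.
- case_lid (a joint): Lid angle, rad: 0 shut, grows as it rises, 1.57 upright, 1.85 at its stop. Lid: 8 mm plate, 110 x 190 mm, 0.30 kg, underside 1 mm above the hinge axis (78 mm above the bench when shut). Stiff hinge, 0.06 N m friction: let go below about 1.2 rad it falls shut, above that it stays put, so it must be pushed all the way to the stop.
- lip_edge (a point): Middle of the lower front edge of the lid's lip: an aluminium ledge, 6 mm thick, 100 mm wide, standing out 22 mm past the front wall, underside 78 mm above the bench when shut. The point is 25 mm right of the case's middle, 132 mm from the hinge axis, and moves with the lid.
- lid_hinge (a point): Middle of the lid's hinge axis, which runs along the case's y at the top of its back wall (x = 55 mm, 77 mm high in the case's frame).
- catch (a joint): Swing catch angle, rad: 0 pointing straight back over the lid, grows as it swings left (counter-clockwise from above), 1.57 pointing to the case's left, 1.75 at its stop; not below 0. Starts at 0 to 0.3; it blocks the lid until about 1.4. Takes about 1 N at the pin; stays where it is left.
- catch_pin (a point): Top of the catch's upright pin (dark steel, 10 mm shaft, 15 mm head), 36 mm from the pivot, 126 mm above the bench. The pin stands on a flat steel bar, 14 mm wide, 7 mm thick, underside 89 mm and top 97 mm above the bench (3 mm over the lid), reaching 45 mm from the pivot.
- catch_pivot (a point): Pivot of the catch, an upright axis on the bracket at the front left of the case (x = -69 mm, y = 75 mm in the case's frame), at the bar's mid-thickness, 93 mm above the bench.
- timer: White bench timer, 52 x 66 x 16 mm, bystander; origin at the centre of its underside.
- tube_large: Clear tube with a blue cap lying on the bench, 34 x 114 x 34 mm, bystander; origin below its centre.
- forceps: Steel forceps lying flat, 13 x 131 x 8 mm, bystander; origin below their centre.
- dish: Round shallow dish, 60 mm wide, 15 mm high, at the left near the bench's edge, bystander; origin at the centre of its underside.

How it is judged:
By the outcome, as a careful person would: the job done as asked, in the order asked, and still so for the second after the job is handed in, with the robot touching nothing.
It also fails if it takes over 56 s, if anything falls off the work surface, if the arm or the gripper's body presses on something with over 40 N, if the wrist force passes 120 N, or if a joint passes its speed limit or range.

## Robot

A 7-joint arm with a two-finger parallel gripper is mounted at the origin on a cart in front of the work surface, level with it; the furniture and walls round the work are solid. World frame = base frame: x ahead of the robot, y to its left, z up, the work surface at z = 0. Lengths are in m, angles in rad, forces in N, time in s.
With the tool pointing down it reaches from about 0.4 to 0.85 m from the base axis. Payload 10.4 kg.
Tool frame: the origin (TCP) lies between the finger pads; the fingertips stand tip_extent ahead of it and the grasp point (between the pads) lies 2 mm behind it (tip_extent is the distance from the TCP to the fingertips, in m); z points along the fingers, y is the direction in which the jaws open and shut (so a half turn about z gives the same grasp; the last joint's range is limited). The gripper opens to 87 mm and grips with 3 to 60 N. Pads are 19 mm wide; open, the fingers measure 117 mm over their backs; the gripper's body (75 mm by 190 mm) begins 51 mm behind the grasp point.
Start: joints at [1.087, 0.332, -0.065, 1.46, 0.022, 1.35, -0.088], TCP at [0.278, -0.56, 0.24] pointing down, gripper open.
Joint ranges: [-2.6, 2.6], [-0.5, 2.12], [-1.47, 1.34], [0.16, 2.42], [-1.27, 4.41], [0.06, 2.06], [-2.6, 2.6]. Speed limits (rad/s): [2.22, 2.22, 2.79, 2.79, 3.14, 3.14, 3.14].

## Interface

Orientations are given as a unit quaternion [x, y, z, w].
In Python, from bench import read_state, camera, camera_params, close_job, tip_extent gives the robot as it stands. The module is installed in compiled form; this text tells all that it offers.
- The arm moves only by the tool send_rows, never from a script. Its argument "steps" is a list of rows, each a list of 7 numbers: the turn, a rotation vector about the tool's x, y, z in degrees, then the shift along the tool's x, y, z in m, then the gripper's target within -1 to 1 (shut at 1, half-way at 0, fully open at -1). In form: [[ax, ay, az, x, y, z, jaw], ...]. A call has exactly 10 rows; each row shifts and turns the pose as measured when the row begins, along the tool's axes as they then stand; what a row does not reach is not made up. A row lasts 1/10 s, in which the tool goes at most 50 mm and 8.59 degrees, less where a joint would pass 70% of its speed; a pose out of reach is approached as far as the arm can. A call with a gripper value outside its range is refused whole. The fingers move at their own pace and stop on an object; "force" is the grip in N (left out, the last holds). Time passes only in rows, so rows that do not move let the fingers close, or fill a call up. It gives the time, the measured TCP pose, the force and the opening at its end, in the units of the state.
- read_state(): the state, without advancing time (a new reading comes with each control period).
- camera(name): name is "scene" or "top" or "wrist"; returns (picture, depth): 400x640x3 uint8, blue, green, red; 400x640 float32, m along the optical axis (not along the pixel's ray), 0 where there is no reading.
- camera_params(name): a dict with "camera_matrix" (3x3 intrinsics, pixels), "world_from_camera" (4x4, takes a point from camera to world coordinates). Camera axes: x right, y down, z forward; pixel columns grow to the right and rows downward; lengths in m; the calibration is good to about 2 mm. The wrist camera is an equidistant fisheye: a pixel r from the principal point sees the ray r / f radians off the axis. A picture is of the moment at which its call begins: read the wrist's pose just before it. camera_params takes no time and is no camera call; for the wrist camera it gives the pose at the moment of the call.
- close_job(): hands the job in, once; it reports no verdict.
The state is a dict: "time": time; "joint_positions": joint angles; "joint_vel": joint speeds; "joint_torque": joint torques, N m; "ee_pos": TCP position; "eef_rot": TCP orientation; "ft_force": force on the tool from outside, world axes, zero at the start; "torque": the same for the moment, N m; "width": finger opening in m.
Only numpy, scipy, OpenCV 4.12 (cv2) and the standard library are available. Lean on these libraries where they do the work, as an engineer would, in place of code of your own. Each camera call takes 0.05 s, during which the arm holds its last target.

## Working session

There is one attempt and no reset: what is moved stays moved. The work goes in short steps, Python scripts to look and compute and a tool call to move; the robot and the scene stay as the last step left them, time stands still between calls to the robot, and variables do not carry over. Pictures are saved under pics/ and viewed, and the job is handed in when it is done.

Besides the shell and the picture viewer there is one more tool, called by a JSON object that holds its "fn" and its "kwargs", one argument or row to a line. send_rows: Moves the arm, as the interface text tells. Its arguments: {"type":"object","properties":{"steps":{"type":"array"},"force":{"type":"number"}},"required":["steps"]}

```bash
mkdir -p pics; ls
python3 - <<'E'
from bench import *
import cv2
s=read_state()
for k,v in s.items(): print(k,v)
print(tip_extent if not callable(tip_extent) else tip_extent())
for n in ("scene","top"):
    p,d=camera(n); cv2.imwrite(f"pics/{n}0.png",p)
    import numpy as np; np.savez(f"/tmp/{n}0.npz",p=p,d=d,**camera_params(n))
    print(n,camera_params(n))
E
```

```text
pics
time 0.0
joint_positions [ 1.08738886  0.33289193 -0.06471994  1.46093571  0.021562    1.34990378
 -0.08851427]
joint_vel [ 0.00079192 -0.00026056  0.00090855 -0.00181072  0.00052976  0.00164671
  0.00052271]
joint_torque [-4.41649654e-04 -6.23260832e+01  2.44700391e-02 -3.89892912e+01
 -6.13102410e-02  3.98264278e-02  1.20799637e-04]
ee_pos [ 0.27777473 -0.5594731   0.23874411]
eef_rot [ 9.73572066e-01  2.28378874e-01 -1.76305563e-04 -7.00826749e-04]
ft_force [0.33282159 0.70424168 0.5484334 ]
torque [ 0.00036988 -0.00092885  0.04086979]
width 0.08695719233184503
0.017
scene {'camera_matrix': array([[382.42641935,   0.        , 316.16654961],
       [  0.        , 382.42641935, 195.61741291],
       [  0.        ,   0.        ,   1.        ]]), 'world_from_camera': array([[-0.89372192, -0.1767669 ,  0.41232826,  0.0196206 ],
       [-0.44860703,  0.34478722, -0.82454443,  1.08964068],
       [ 0.00358665, -0.92188678, -0.38744277,  0.60378888],
       [ 0.        ,  0.        ,  0.        ,  1.        ]])}
top {'camera_matrix': array([[415.96209371,   0.        , 324.34809413],
       [  0.        , 415.96209371, 203.42852151],
       [  0.        ,   0.        ,   1.        ]]), 'world_from_camera': array([[-2.48122003e-03, -9.83446757e-01,  1.81180351e-01,
         3.23572621e-01],
       [-9.99996809e-01,  2.35418567e-03, -9.16191273e-04,
         6.29495866e-02],
       [ 4.74493151e-04, -1.81182046e-01, -9.83449460e-01,
         1.32160426e+00],
       [ 0.00000000e+00,  0.00000000e+00,  0.00000000e+00,
         1.00000000e+00]])}
```

View pics/scene0.png

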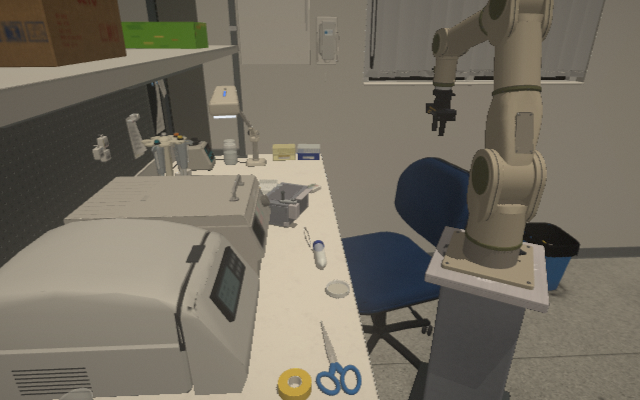

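View pics/top0.png

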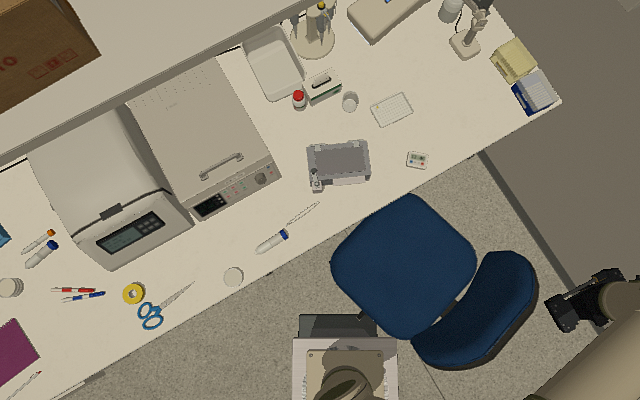

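Run:
```python
import cv2,numpy as np
f=np.load('/tmp/top0.npz');p=f['p'];c=p[125:215,270:390];cv2.imwrite('pics/topcrop0.png',cv2.resize(c,None,fx=6,fy=6,interpolation=cv2.INTER_CUBIC))
f2=np.load('/tmp/scene0.npz');c=f2['p'][170:240,250:340];cv2.imwrite('pics/scenecrop0.png',cv2.resize(c,None,fx=8,fy=8,interpolation=cv2.INTER_CUBIC))
d=f['d'];K=f['camera_matrix'];T=f['world_from_camera']
v,u=np.mgrid[0:400,0:640];X=np.stack([(u-K[0,2])/K[0,0]*d,(v-K[1,2])/K[1,1]*d,d],-1)@T[:3,:3].T+T[:3,3]
np.save('/tmp/X.npy',X)
print(np.round(X[135:200:3,300:380:5,2]*1000).astype(int))
```

```text
[[ -1   5   3   7  -1  -1   1   0   0  -4  -5   3  -3  -1   1   2]
 [ -5   1   5  -2  -4  -2   4  -3   1   4   4   4   4  -4   0   3]
 [ -1   2  -8   0   2   0  -4   3   4   4  83  89  83  88   3   7]
 [  0   7   6  85  85   4  88  87  85  82  85  89  86  86   2  -5]
 [  2   4  88  87  85  91  88  89  87  86  87  90  86  86   2   3]
 [  1   2  93  90  88  89  88  88  88  89  92  82  88  88   3  -1]
 [  1   3  86  88  90  87  84  90  86  87  91  85  85  85   5   0]
 [  1   2  89  87  88  84  89  90  90  86  88  88  86  85   4  -4]
 [  3   3  84  85  86  90  89  88  87  88  91  90  86  90   6   1]
 [  2   1  85  89  88  86  94  87  86  91  90  86  84  89  -3   0]
 [  5   7  89  85  84  90  89  90  90  90  90  89  90  91   2   2]
 [ -2   1  86  89  91  90  90  86  86  88  87  87  91  93  88  -3]
 [ -2   5  87 129  90  89  91  90  88  87  90  87  89  88  91   6]
 [ -1   2  84 100  89  92  88  86  88  88  89  84  84  85  88  -1]
 [  1   6  81  99  85  88  87  87  90  86  84  89  87  56  -4  -6]
 [ -2   3  84 100  83  78  64  85  85  87  85  84  82  82  -4  -3]
 [  5   0  56 104  83  33  27  90  88  87  85  82   0   2   1   4]
 [  4   0  16  93  87   2   0   6   4   1  -4   0   0   1   0   3]
 [  1   1   2  88  84   3   1  -2   5   3   2  -2  -1  -5   3   3]
 [ -2   1   6  56  47  -5   0   1  -1  -2  -1   2   0  -2  -2  -2]
 [  5  -3   3   2   1   2  -4   0   0  -4  -1   0   1  -2   4   0]
 [  1   1  -1  -1   0   5   3  -1   1  -1   7   2  -4  -4   3   2]]
```

View pics/topcrop0.png

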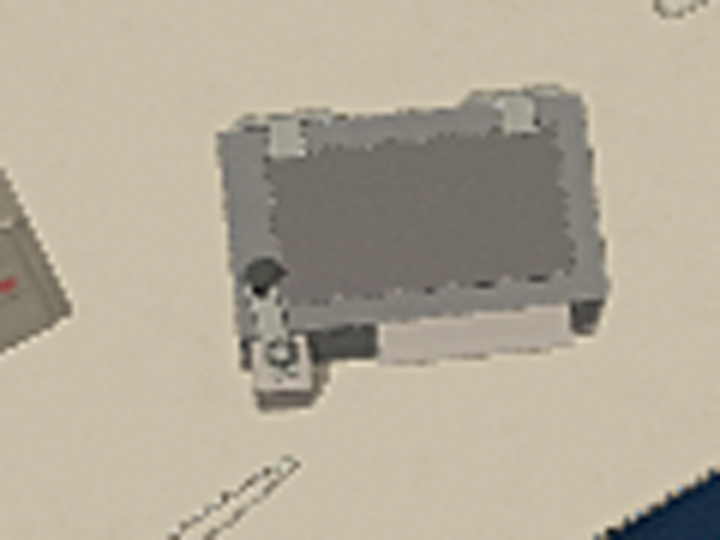

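View pics/scenecrop0.png

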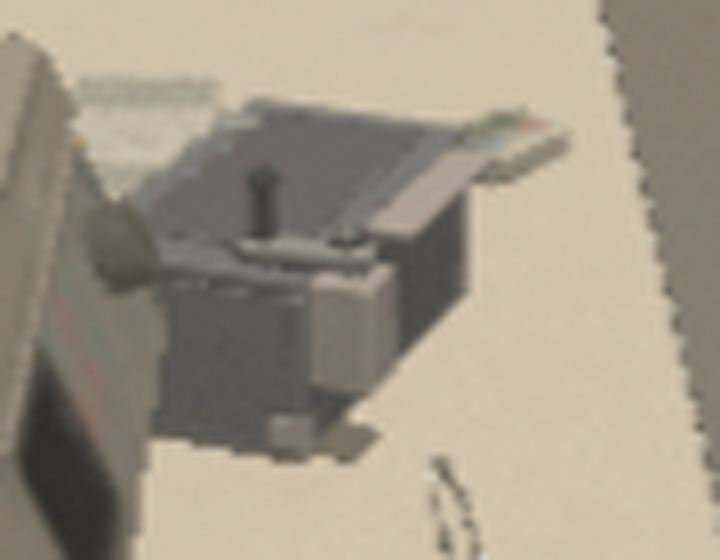

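```bash
cat > h.py <<'E'
import numpy as np,cv2
from scipy.spatial.transform import Rotation as R
from scipy.optimize import least_squares
def ray(K,T,u,v,z):
    d=T[:3,:3]@np.array([(u-K[0,2])/K[0,0],(v-K[1,2])/K[1,1],1]); o=T[:3,3]
    return o+d*(z-o[2])/d[2]
def fit(model,pts):
    model=np.array(model);pts=np.array(pts)[:,:2]
    def f(p): 
        c,s=np.cos(p[2]),np.sin(p[2]); return (model@np.array([[c,s],[-s,c]])+p[:2]-pts).ravel()
    r=least_squares(f,[pts[:,0].mean(),pts[:,1].mean(),0]); return r.x,r.fun.reshape(-1,2)
E
python3 - <<'E'
from h import *
f=np.load('/tmp/top0.npz');K=f['camera_matrix'];T=f['world_from_camera']
g=lambda a,b,z: ray(K,T,270+(a+.5)/6-.5,125+(b+.5)/6-.5,z)
P={'pin':g(265,272,.126),'piv':g(281,352,.100),'FR':g(605,297,.086),'BR':g(582,95,.086),'BL':g(220,132,.086),'lipFL':g(378,360,.084),'lipFR':g(572,343,.084)}
for k,v in P.items(): print(k,np.round(v,4))
x,r=fit([[-.069,.075],[-.055,-.095],[.055,-.095],[.055,.095],[-.077,.025],[-.077,-.075]],[P[k] for k in ('piv','FR','BR','BL','lipFL','lipFR')])
print(x,r*1000)
E
```

```text
pin [0.645 0.093 0.126]
piv [0.6105 0.0856 0.1   ]
FR [ 0.6422 -0.0794  0.086 ]
BR [ 0.75   -0.0699  0.086 ]
BL [0.7304 0.1174 0.086 ]
lipFL [0.61   0.0365 0.084 ]
lipFR [ 0.6186 -0.0623  0.084 ]
[0.68697397 0.01906049 0.10048754] [[ 0.28909159  1.20358753]
 [-0.40734137 -1.56166451]
 [ 1.24014565 -0.0085324 ]
 [ 1.73166268  1.66954505]
 [-2.1223311  -0.31734376]
 [-0.73122746 -0.98559192]]
```

Run:
```python
import numpy as np
X=np.load('/tmp/X.npy')
# height grid over world
Z=np.full((14,16),-9.)
xs=np.arange(.45,1.15,.05); ys=np.arange(.45,-.35,-.05)
for i,x in enumerate(xs):
  for j,y in enumerate(ys):
    m=(abs(X[...,0]-x)<.025)&(abs(X[...,1]-y)<.025)
    if m.any(): Z[i,j]=np.percentile(X[m][:,2],98)
print('y',np.round(ys,2))
for x,r in zip(xs,Z): print(round(x,2),np.round(r*1000).astype(int))
m=(X[...,2]>.12)&(X[...,2]<.6)&(X[...,1]<.26)&(X[...,0]>.5)&(X[...,0]<.75)&(X[...,1]>.13)
for x0 in np.arange(.5,.75,.025):
  k=m&(abs(X[...,0]-x0)<.0125)
  if k.any(): print(round(x0,3),X[k][:,1].min().round(3),X[k][:,2].max().round(3))
```

```text
y [ 0.45  0.4   0.35  0.3   0.25  0.2   0.15  0.1   0.05  0.   -0.05 -0.1
 -0.15 -0.2  -0.25 -0.3 ]
0.45 [   7    6    7    6   33   36    6    6    6    0 -253 -247 -244 -244
 -246 -244]
0.5 [ 195  155    6    8    7   12   11    6    6    7    4 -251 -247 -245
 -246 -243]
0.55 [ 224  222  205  139    7    7    8   10    6    6    6    6    3 -248
 -243 -240]
0.6 [ 224  251  252  221  192  127    6  104   88   88   87    6    6    4
    1 -242]
0.65 [360 224 253 253 223 221   7 129  92  92  93  88   7   6   5   5]
0.7 [562 561 224 225 225 221   7  93  93  93  92  55   6  21  23   6]
0.75 [562 562 562 560 224   7   7  92  91  91  93   7   5  18  20   6]
0.8 [562 562 562 562 562 558   6   7   6   7   6   7   9   7   6   6]
0.85 [562 562 562 562 562 562 561   7   6   6   7  26  26  26  12   6]
0.9 [562 562 562 561 561 561 561 559 531  66 373  27  27  29  23   6]
0.95 [223 225 224  85  85  86  86  93  92 375 382 386 372  26   7   7]
1.0 [-9000     7     7    87    10    10    86    82    67   381   385   389
   392   380     6     6]
1.05 [  4   7  84  85   8   9  86 246 240   6   7   6   6 357   6   5]
1.1 [ 18  18  84  75  69  85 187 251 258   7   7   5   7   6   7   6]
0.6 0.229 0.179
0.625 0.194 0.209
0.65 0.195 0.223
0.675 0.21 0.226
0.7 0.223 0.226
0.725 0.233 0.226
```

{"fn": "send_rows", "kwargs": {
  "steps": [
    [0,0,0,0.038,-0.026,0,-1],
    [0,0,0,0.038,-0.026,0,-1],
    [0,0,0,0.038,-0.026,0,-1],
    [0,0,0,0.038,-0.026,0,-1],
    [0,0,0,0.038,-0.026,0,-1],
    [0,0,0,0.038,-0.026,0,-1],
    [0,0,0,0.038,-0.026,0,-1],
    [0,0,0,0.038,-0.026,0,-1],
    [0,0,0,0.038,-0.026,0,-1],
    [0,0,0,0.038,-0.026,0,-1]
  ]
}}

```text
time: 1.1
ee_pos: [0.5051, -0.1491, 0.2344]
eef_rot: [0.975, 0.222, -0.003, -0.002]
ft_force: [1.5, -0.3, -0.3]
width: 0.0868
```

```bash
cat >> h.py <<'E'
ORG=np.array([.687,.019,0]);YAW=.10
def c2w(p): return ORG+R.from_euler('z',YAW).apply(p)
def w2c(p): return R.from_euler('z',-YAW).apply(np.array(p)-ORG)
def axes(z,y):
    z=np.array(z,float);z/=np.linalg.norm(z);y=np.array(y,float);y-=z*(y@z);y/=np.linalg.norm(y)
    return R.from_matrix(np.column_stack([np.cross(y,z),y,z]))
def delta(s,p,Rt):
    R0=R.from_quat(s['eef_rot']); return (R0.inv()*Rt).as_rotvec(degrees=True), R0.inv().apply(np.array(p)-s['ee_pos'])
E
python3 - <<'E'
from h import *
from bench import *
s=read_state();print(s['time'],s['ee_pos'],s['joint_positions'],s['ft_force'])
a=np.radians(-32)
Rt=axes([0,0,-1],[np.cos(a),np.sin(a),0])
print(delta(s,[.645,.093,.22],Rt))
E
```

```text
1.1 [ 0.50508341 -0.149052    0.23437241] [ 0.57262093  0.15054675 -0.40845383  1.70376524  0.06126713  1.3073413
 -0.97203089] [ 1.54591441 -0.29158026 -0.29407148]
(array([ -0.35037331,   0.24559986, -32.39557414]), array([ 0.23086118, -0.15775223,  0.01377447]))
```

{"fn": "send_rows", "kwargs": {
  "steps": [
    [0,0,0,0.036,-0.025,0,-1],
    [0,0,0,0.036,-0.025,0,-1],
    [0,0,0,0.036,-0.025,0,-1],
    [0,0,0,0.036,-0.025,0,-1],
    [0,0,0,0.036,-0.025,0,-0.5],
    [0,0,0,0.03,-0.02,0,-0.5],
    [0,0,-8,0,0,0,-0.5],
    [0,0,-8,0,0,0,-0.5],
    [0,0,-8,0,0,0,-0.5],
    [0,0,-8,0,0,0,-0.5]
  ]
}}

```text
time: 2.1
ee_pos: [0.6346, 0.0924, 0.2289]
eef_rot: [0.87, 0.494, -0.005, -0.006]
ft_force: [-0.2, 0.2, -1.3]
width: 0.0658
```

Run:
```python
from h import *
from bench import *
s=read_state();print(s['time'],s['ee_pos'],s['joint_positions'],s['ft_force'])
a=np.radians(-32)
Rt=axes([0,0,-1],[np.cos(a),np.sin(a),0])
print(delta(s,[.645,.093,.22],Rt))
print(camera_params('wrist'))
p,d=camera('wrist');cv2.imwrite('pics/w1.png',p)
```

```text
2.1 [0.63459544 0.09239286 0.22886026] [ 0.24169784  0.45354594 -0.6252105   1.38928468  0.25338855  1.39377318
 -0.92068103] [-0.19198437  0.18960873 -1.28843682]
(array([-0.86970506,  0.15747923,  1.16331387]), array([0.00587741, 0.00875608, 0.00871291]))
{'camera_matrix': array([[309.70691629,   0.        , 319.25965924],
       [  0.        , 309.70691629, 203.55293424],
       [  0.        ,   0.        ,   1.        ]]), 'world_from_camera': array([[ 0.85886866, -0.4895539 , -0.15060414,  0.67553154],
       [-0.5119987 , -0.82874401, -0.2259219 ,  0.15360534],
       [-0.01421133,  0.27114636, -0.96243321,  0.37379543],
       [ 0.        ,  0.        ,  0.        ,  1.        ]])}
```

View pics/w1.png

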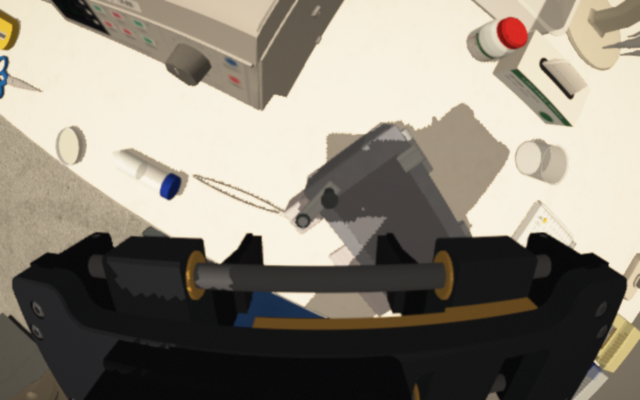

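Run:
```python
from h import *
from bench import *
P=camera_params('wrist');K=P['camera_matrix'];T=P['world_from_camera'];f=K[0,0]
def wr(u,v,z):
    dx,dy=u-K[0,2],v-K[1,2];r=np.hypot(dx,dy);t=r/f
    d=T[:3,:3]@np.array([np.sin(t)*dx/r,np.sin(t)*dy/r,np.cos(t)]);o=T[:3,3];return o+d*(z-o[2])/d[2]
p=cv2.imread('pics/w1.png');cv2.imwrite('pics/w1c.png',cv2.resize(p[100:240,240:480],None,fx=3.3,fy=3.3,interpolation=cv2.INTER_CUBIC))
print(wr(329,199,.126),wr(303,220,.1),wr(396,123,.086))
print(c2w([-.069,.075,0]),c2w([.055,.095,0]))
```

```text
[0.64556369 0.09477129 0.126     ] [0.61138761 0.08310845 0.1       ] [0.73185082 0.11757913 0.086     ]
[0.61085721 0.08673681 0.        ] [0.73224105 0.11901623 0.        ]
```

View pics/w1c.png

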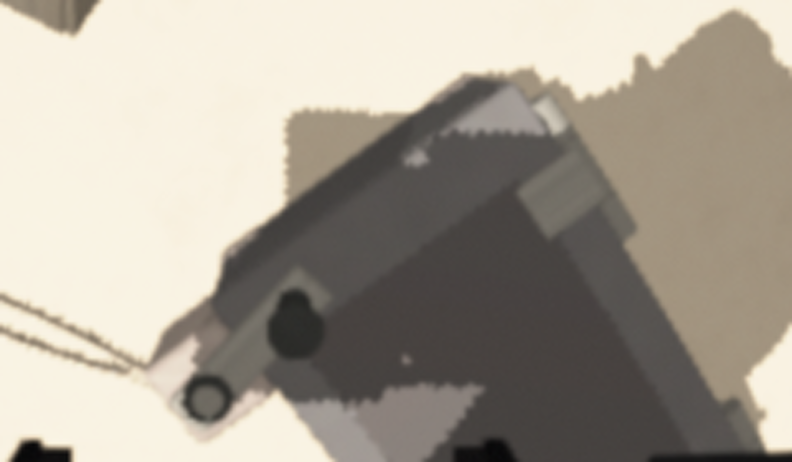

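Run:
```python
from h import *
from bench import *
s=read_state()
a=np.radians(-32)
Rt=axes([0,0,-1],[np.cos(a),np.sin(a),0])
print(s['ee_pos'],delta(s,[.6453,.094,.120],Rt))
```

```text
[0.63450953 0.09233757 0.22873227] (array([-0.88129711,  0.16357608,  1.68398609]), array([0.00716739, 0.01015136, 0.10857018]))
```

{"fn": "send_rows", "kwargs": {
  "steps": [
    [-0.9,0.2,1.7,0.007,0.009,0,-0.5],
    [0,0,0,0,0,0.012,-0.4],
    [0,0,0,0,0,0.012,-0.4],
    [0,0,0,0,0,0.012,-0.4],
    [0,0,0,0,0,0.012,-0.4],
    [0,0,0,0,0,0.012,-0.4],
    [0,0,0,0,0,0,-0.4],
    [0,0,0,0,0,0,-0.4],
    [0,0,0,0,0,0,-0.4],
    [0,0,0,0,0,0,-0.4]
  ]
}}

```text
time: 3.15
ee_pos: [0.6459, 0.0932, 0.161]
eef_rot: [0.879, 0.477, -0.001, -0.0]
ft_force: [-0.2, 0.6, -0.8]
width: 0.061
```

```bash
cat > chk.py <<'E'
from h import *
from bench import *
s=read_state()
a=np.radians(-32)
Rt=axes([0,0,-1],[np.cos(a),np.sin(a),0])
print(s['time'],s['ee_pos'],s['ft_force'],s['width'],*delta(s,[.6453,.094,.120],Rt))
E
python3 chk.py
```

```text
3.15 [0.64585539 0.09315474 0.16100314] [-0.19367236  0.60947683 -0.75107656] 0.06095807284096558 [-0.04584704  0.08160881 -0.96363556] [ 0.00046567 -0.00089357  0.04100323]
```

{"fn": "send_rows", "kwargs": {
  "steps": [
    [0,0,0,0,0,0.014,-0.4],
    [0,0,0,0,0,0.014,-0.4],
    [0,0,0,0,0,0.012,-0.4],
    [0,0,0,0,0,0,-0.2],
    [0,0,0,0,0,0,0.0],
    [0,0,0,0,0,0,0.2],
    [0,0,0,0,0,0,0.4],
    [0,0,0,0,0,0,0.54],
    [0,0,0,0,0,0,0.54],
    [0,0,0,0,0,0,0.54]
  ],
  "force": 3
}}

```text
time: 4.15
ee_pos: [0.6465, 0.0933, 0.1186]
eef_rot: [0.879, 0.477, 0.0, 0.0]
ft_force: [-1.6, -0.8, 0.0]
width: 0.0213
```

```bash
python3 chk.py
python3 - <<'E'
from bench import *
import cv2
p,d=camera('wrist');cv2.imwrite('pics/w2.png',p)
E
```

```text
4.15 [0.64645812 0.09329384 0.11863922] [-1.63828722 -0.75023107  0.04275988] 0.0213214226396395 [ 0.04191111  0.0051109  -0.96934835] [-3.79074636e-05 -1.35491137e-03 -1.36176486e-03]
```

View pics/w2.png

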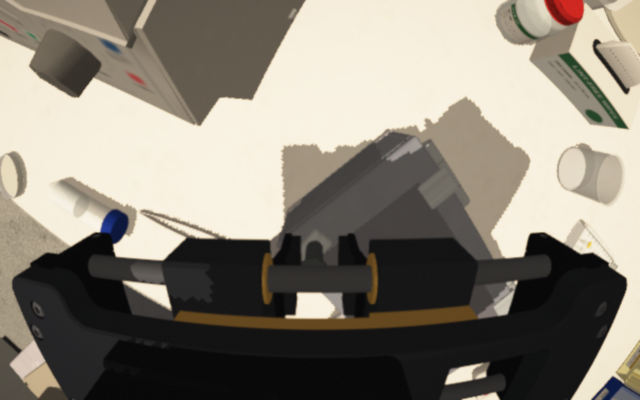

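Run:
```python
from h import *
from bench import *
s=read_state();R0=R.from_quat(s['eef_rot']);n=np.array([-.848,.53,0])
q=s['ee_pos'].copy()
for ph in np.linspace(.26,1.82,19)[1:]:
    p=np.array([.6112+.036*np.cos(ph),.0848+.036*np.sin(ph),.119])+.003*n
    print(round(ph,2),np.round(R0.inv().apply(p-q)*1000,1),p.round(4));q=p
```

```text
0.35 [ 2.3 -6.2 -0.4] [0.6425 0.0986 0.119 ]
0.43 [ 1.8 -2.6 -0. ] [0.6413 0.1015 0.119 ]
0.52 [ 1.5 -2.7 -0. ] [0.6399 0.1043 0.119 ]
0.61 [ 1.3 -2.8 -0. ] [0.6382 0.1069 0.119 ]
0.69 [ 1.1 -2.9 -0. ] [0.6363 0.1094 0.119 ]
0.78 [ 0.8 -3.  -0. ] [0.6342 0.1117 0.119 ]
0.87 [ 0.5 -3.1 -0. ] [0.632  0.1138 0.119 ]
0.95 [ 0.3 -3.1 -0. ] [0.6295 0.1157 0.119 ]
1.04 [-0.  -3.1 -0. ] [0.6269 0.1174 0.119 ]
1.13 [-0.3 -3.1 -0. ] [0.6241 0.1189 0.119 ]
1.21 [-0.5 -3.1 -0. ] [0.6213 0.1201 0.119 ]
1.3 [-0.8 -3.  -0. ] [0.6183 0.1211 0.119 ]
1.39 [-1.1 -2.9 -0. ] [0.6152 0.1218 0.119 ]
1.47 [-1.3 -2.8 -0. ] [0.6122 0.1222 0.119 ]
1.56 [-1.6 -2.7 -0. ] [0.609  0.1224 0.119 ]
1.65 [-1.8 -2.6 -0. ] [0.6059 0.1223 0.119 ]
1.73 [-2.  -2.4 -0. ] [0.6028 0.1219 0.119 ]
1.82 [-2.2 -2.2 -0. ] [0.5998 0.1213 0.119 ]
```

{"fn": "send_rows", "kwargs": {
  "steps": [
    [0,0,0,0.001,-0.003,0,0.54],
    [0,0,0,0.001,-0.003,0,0.54],
    [0,0,0,0.0018,-0.0026,0,0.54],
    [0,0,0,0.0015,-0.0027,0,0.54],
    [0,0,0,0.0013,-0.0028,0,0.54],
    [0,0,0,0.0011,-0.0029,0,0.54],
    [0,0,0,0.0008,-0.003,0,0.54],
    [0,0,0,0.0005,-0.0031,0,0.54],
    [0,0,0,0.0003,-0.0031,0,0.54],
    [0,0,0,0,-0.0031,0,0.54]
  ]
}}

```text
time: 5.2
ee_pos: [0.6264, 0.1193, 0.1193]
eef_rot: [0.879, 0.477, 0.001, 0.001]
ft_force: [1.6, 0.1, -0.3]
width: 0.0199
```

```bash
cat > arc.py <<'E'
from h import *
from bench import *
s=read_state();R0=R.from_quat(s['eef_rot']);n=np.array([-.848,.53,0])
print(s['time'],s['ee_pos'],s['ft_force'],s['width'])
for ph in np.linspace(.9,1.85,11):
    p=np.array([.6112+.036*np.cos(ph),.0848+.036*np.sin(ph),.119])+.003*n
    print(round(ph,2),np.round(R0.inv().apply(p-s['ee_pos'])*1000,1))
E
python3 arc.py
```

```text
5.2 [0.62642257 0.11931653 0.11931829] [ 1.59853743  0.1480595  -0.27450634] 0.01986650720407765
0.9 [-1.5  6.4  0.3]
1.0 [-1.3  3.   0.3]
1.09 [-1.5 -0.4  0.3]
1.18 [-1.9 -3.8  0.3]
1.28 [-2.7 -7.1  0.3]
1.38 [ -3.9 -10.3   0.3]
1.47 [ -5.3 -13.4   0.3]
1.56 [ -7.  -16.4   0.3]
1.66 [ -9.  -19.2   0.2]
1.76 [-11.2 -21.8   0.2]
1.85 [-13.7 -24.1   0.2]
```

{"fn": "send_rows", "kwargs": {
  "steps": [
    [0,0,0,-0.0012,-0.003,0,0.54],
    [0,0,0,-0.0007,-0.003,0,0.54],
    [0,0,0,-0.0008,-0.003,0,0.54],
    [0,0,0,-0.0011,-0.0029,0,0.54],
    [0,0,0,-0.0013,-0.0028,0,0.54],
    [0,0,0,-0.0016,-0.0027,0,0.54],
    [0,0,0,-0.0018,-0.0026,0,0.54],
    [0,0,0,-0.0016,-0.002,0,0.54],
    [0,0,0,0,0,0,0.54],
    [0,0,0,0,0,0,0.54]
  ]
}}

```text
time: 6.2
ee_pos: [0.5993, 0.1229, 0.1191]
eef_rot: [0.879, 0.477, 0.001, 0.001]
ft_force: [0.6, -0.0, 0.5]
width: 0.0199
```

```bash
python3 arc.py;python3 - <<'E'
from bench import *
import cv2
p,d=camera('wrist');cv2.imwrite('pics/w3.png',p)
p,d=camera('top');cv2.imwrite('pics/t3.png',cv2.resize(p[125:215,270:390],None,fx=6,fy=6))
E
```

```text
6.2 [0.59928449 0.12293457 0.11913177] [ 0.64772736 -0.0384687   0.54990747] 0.019857738869134712
0.9 [10.3 31.2  0.2]
1.0 [10.4 27.8  0.2]
1.09 [10.3 24.3  0.2]
1.18 [ 9.8 21.   0.2]
1.28 [ 9.  17.6  0.2]
1.38 [ 7.9 14.4  0.2]
1.47 [ 6.5 11.3  0.2]
1.56 [4.8 8.3 0.2]
1.66 [2.8 5.5 0.1]
1.76 [0.5 3.  0.1]
1.85 [-1.9  0.6  0.1]
```

View pics/w3.png

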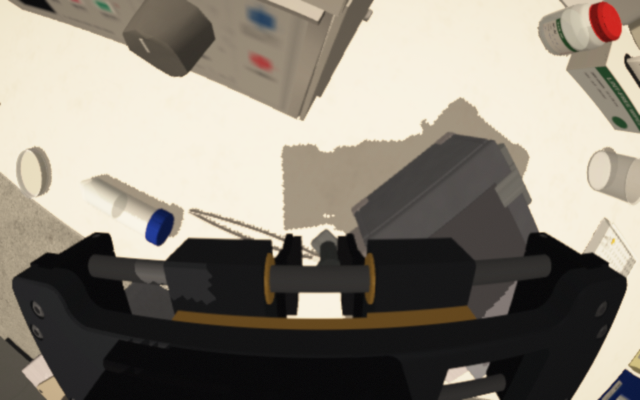

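View pics/t3.png

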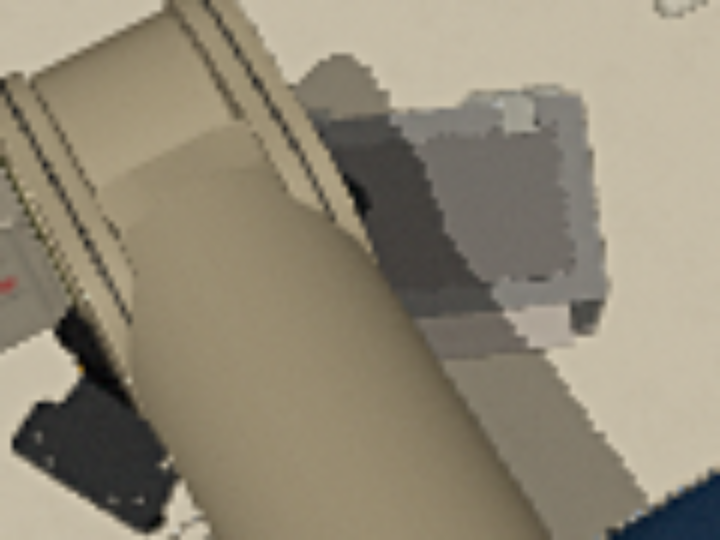

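{"fn": "send_rows", "kwargs": {
  "steps": [
    [0,0,0,0,0,0,0.2],
    [0,0,0,0,0,0,0.1],
    [0,0,0,0,0,0,0.1],
    [0,0,0,0,0,-0.01,0.1],
    [0,0,0,0,0,-0.02,0.1],
    [0,0,0,0,0,-0.03,0.1],
    [0,0,0,0,0,-0.03,0.1],
    [0,0,0,0,0,-0.03,0.5],
    [0,0,0,-0.02,0.03,0,1],
    [0,0,0,-0.02,0.03,0,1]
  ]
}}

```text
time: 7.3
ee_pos: [0.6265, 0.0624, 0.2489]
eef_rot: [0.876, 0.482, 0.002, -0.0]
ft_force: [0.6, -1.3, -0.6]
width: 0.0225
```

```bash
cat > lift.py <<'E'
from h import *
from bench import *
import sys
# tip center from (theta, a, rt): finger half thickness 9.5; returns case-frame TCP and rot
H=np.array([.055,.077]); t=.0095; te=.017
def pose(th,a,rt=.114,clear=0.,yc=-.04,back=0.):
    e=np.array([-np.cos(th),np.sin(th)])   # hinge->lip along lid
    nn=np.array([-np.sin(th),-np.cos(th)]) # out of underside
    d=np.array([np.cos(a),-np.sin(a)])     # tool dir in (x,z)
    up=np.array([np.sin(a),np.cos(a)])     # finger's upper face normal
    # finger corners: tip+t*up (upper tip), going back along -d
    # tip upper corner at radius rt, depth h below underside line(offset -1mm => underside at nn*(-.001))
    rel=a-th
    h=max(0,(.132-rt)*np.tan(rel)) if rel>0 else 0.
    c=H+e*rt+nn*(-.001+h+clear)
    tip=c-up*t
    tcp=tip-d*(te+back)
    return c2w([tcp[0],yc,tcp[1]]), axes(R.from_euler('z',YAW).apply([d[0],0,d[1]]),R.from_euler('z',YAW).apply([0,-1,0]))
if __name__=='__main__':
    s=read_state();print(s['time'],s['ee_pos'].round(4),s['ft_force'].round(2),s['width'],s['joint_positions'].round(2))
    kw=eval('dict(%s)'%sys.argv[1]); p,r=pose(**kw)
    rv,dx=delta(s,p,r);print('target',p.round(4),'rv',rv.round(1),'dx',(dx*1000).round(1), 'world', ((p-s['ee_pos'])*1000).round(1))
E
python3 lift.py "th=0,a=np.radians(45),clear=.01,back=.08"
python3 - <<'E'
from bench import *
import cv2
p,d=camera('wrist');cv2.imwrite('pics/w4.png',p)
p,d=camera('scene');cv2.imwrite('pics/s4.png',cv2.resize(p[150:250,220:360],None,fx=5,fy=5))
E
```

```text
7.3 [0.6265 0.0624 0.2489] [ 0.62 -1.29 -0.61] 0.022512929022113354 [ 0.29  0.4  -0.62  1.41  0.23  1.4  -0.89]
target [ 0.5574 -0.0342  0.1119] rv [-20.4  41.6  49.1] dx [-119.1   -6.9  136.6] world [ -69.1  -96.6 -137. ]
```

View pics/w4.png

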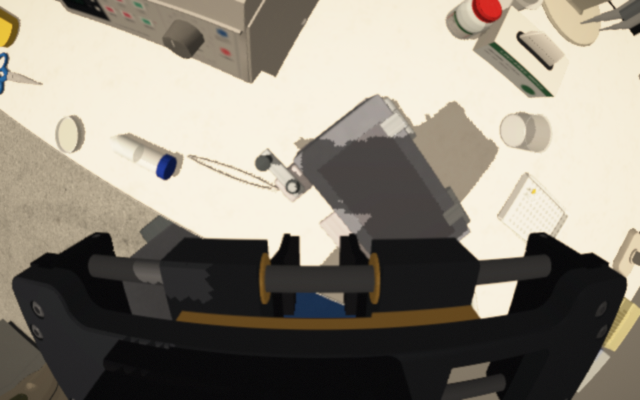

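View pics/s4.png

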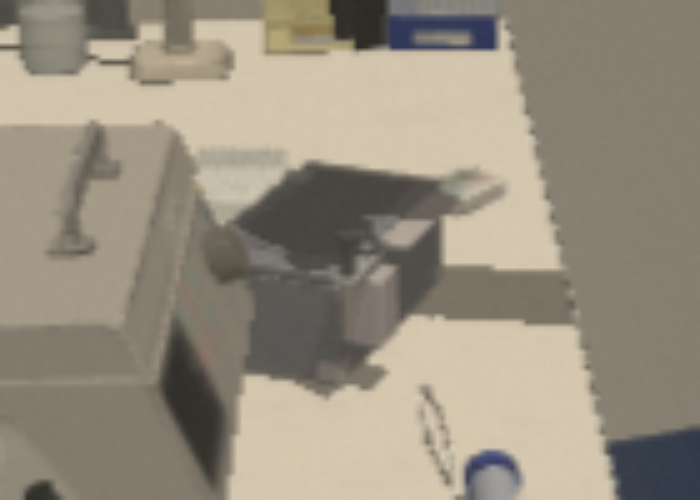

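```bash
cat >> h.py <<'E'
def wr(P,u,v,z):
    K=P['camera_matrix'];T=P['world_from_camera'];f=K[0,0]
    dx,dy=u-K[0,2],v-K[1,2];r=np.hypot(dx,dy);t=r/f
    d=T[:3,:3]@np.array([np.sin(t)*dx/r,np.sin(t)*dy/r,np.cos(t)]);o=T[:3,3];return o+d*(z-o[2])/d[2]
E
python3 - <<'E'
from h import *
from bench import *
P=camera_params('wrist')
a=wr(P,264,162,.126);b=wr(P,293,186,.1)
print(a,b,np.linalg.norm(a-b), np.arctan2(a[1]-b[1],a[0]-b[0])-YAW, wr(P,379,97,.086))
E
```

```text
[0.60886603 0.11338985 0.126     ] [0.61346054 0.07788238 0.1       ] 0.04424804980404676 1.5994769343054722 [0.73205589 0.10578312 0.086     ]
```

Run:
```python
from h import *
from bench import *
import pickle
print(read_state()['ee_pos'])
P=camera_params('wrist');p,d=camera('wrist');pickle.dump(P,open('/tmp/P5','wb'));cv2.imwrite('/tmp/w5.png',p);cv2.imwrite('pics/w5c.png',cv2.resize(p[80:260,230:480],None,fx=3,fy=3,interpolation=cv2.INTER_CUBIC))
print(read_state()['ee_pos'])
```

```text
[0.62790645 0.05736192 0.24825431]
[0.62681889 0.06024472 0.24780283]
```

View pics/w5c.png

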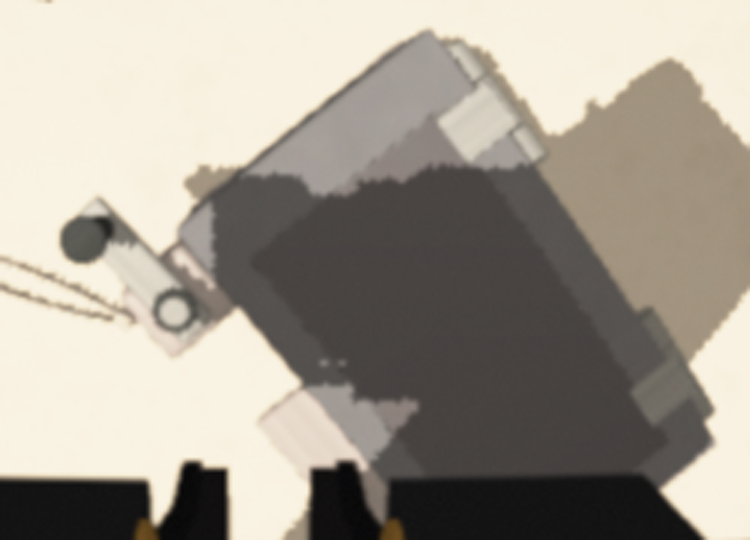

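Run:
```python
from h import *
import pickle
P=pickle.load(open('/tmp/P5','rb'))
q=lambda x,y,z: wr(P,230+x/3,80+y/3,z)
a=q(84,239,.126);b=q(175,310,.1);print(a,b,np.arctan2(a[1]-b[1],a[0]-b[0])-YAW)
c=[b,q(430,30,.086),q(182,238,.086),q(713,440,.086),q(258,420,.084)]
print(np.round(c,4));print(fit([[-.069,.075],[.055,.095],[-.055,.095],[.055,-.095],[-.077,.025]],c))
```

```text
[0.60556764 0.11809309 0.126     ] [0.61112272 0.08256078 0.1       ] 1.6258799599830829
[[ 0.6111  0.0826  0.1   ]
 [ 0.7309  0.1147  0.086 ]
 [ 0.6241  0.1     0.086 ]
 [ 0.7514 -0.0695  0.086 ]
 [ 0.6103  0.0322  0.084 ]]
(array([0.68812016, 0.01531461, 0.11475182]), array([[-0.00013627, -0.00063994],
       [ 0.00096901,  0.00133671],
       [-0.00146373,  0.00340539],
       [ 0.00221397, -0.00325176],
       [-0.00158298, -0.0008504 ]]))
```

{"fn": "send_rows", "kwargs": {
  "steps": [
    [-2.3,4.7,5.5,0,0,-0.005,1],
    [-2.3,4.7,5.5,0,0,-0.005,1],
    [-2.3,4.7,5.5,0,0,-0.005,1],
    [-2.3,4.7,5.5,0,0,-0.005,1],
    [-2.3,4.7,5.5,0,0,-0.005,1],
    [-2.3,4.7,5.5,0,0,-0.005,1],
    [-2.3,4.7,5.5,0,0,-0.005,1],
    [-2.3,4.7,5.5,0,0,-0.005,1],
    [-2.3,4.7,5.5,0,0,-0.005,1],
    [0,0,0,0,0,0,1]
  ]
}}

```text
time: 8.45
ee_pos: [0.6067, 0.0683, 0.2914]
eef_rot: [0.916, 0.026, 0.4, -0.024]
ft_force: [-0.3, 0.7, 0.0]
width: 0.0006
```

```bash
python3 lift.py "th=0,a=np.radians(45),clear=.01,back=.08"
```

```text
8.45 [0.6067 0.0683 0.2914] [-0.27  0.68  0.03] 0.0006237217496090316 [ 0.54 -0.22 -0.69  2.12 -0.16  0.37 -1.59]
target [ 0.5574 -0.0342  0.1119] rv [ 0.5 -2.2 -2.3] dx [-168.1  103.1   79.2] world [ -49.3 -102.5 -179.5]
```

{"fn": "send_rows", "kwargs": {
  "steps": [
    [0.5,-2.2,-2.3,-0.024,0.015,0,1],
    [0,0,0,-0.024,0.015,0,1],
    [0,0,0,-0.024,0.015,0,1],
    [0,0,0,-0.024,0.015,0,1],
    [0,0,0,-0.024,0.015,0,1],
    [0,0,0,-0.024,0.015,0,1],
    [0,0,0,-0.024,0.013,0,1],
    [0,0,0,0,0,0,1],
    [0,0,0,0,0,0,1],
    [0,0,0,0,0,0,1]
  ]
}}

```text
time: 9.45
ee_pos: [0.5124, -0.0308, 0.1936]
eef_rot: [0.923, 0.065, 0.378, -0.021]
ft_force: [0.1, 0.7, -0.3]
width: 0.0007
```

```bash
python3 lift.py "th=0,a=np.radians(45),clear=.01,back=.08"
```

```text
9.45 [ 0.5124 -0.0308  0.1936] [ 0.07  0.71 -0.34] 0.0007284616288821199 [ 0.39 -0.3  -0.3   2.41 -0.76  0.33 -0.71]
target [ 0.5574 -0.0342  0.1119] rv [-1.1  0.5  1.9] dx [-25.9   8.7  89.3] world [ 45.   -3.4 -81.7]
```

```bash
python3 lift.py "th=0,a=np.radians(50),clear=.008,back=.04"; python3 lift.py "th=0,a=np.radians(50),clear=.008,back=.0"
```

```text
9.45 [ 0.5124 -0.0308  0.1936] [ 0.07  0.71 -0.34] 0.0007284616288821199 [ 0.39 -0.3  -0.3   2.41 -0.76  0.33 -0.71]
target [ 0.5886 -0.0311  0.0861] rv [-1.  -4.5  1.9] dx [-21.6   9.6 129.6] world [  76.2   -0.3 -107.5]
9.45 [ 0.5124 -0.0308  0.1936] [ 0.07  0.71 -0.34] 0.0007284616288821199 [ 0.39 -0.3  -0.3   2.41 -0.76  0.33 -0.71]
target [ 0.6142 -0.0285  0.0555] rv [-1.  -4.5  1.9] dx [-24.7  10.2 169.5] world [ 101.8    2.3 -138.1]
```

{"fn": "send_rows", "kwargs": {
  "steps": [
    [-1,-4.5,1.9,-0.008,0.003,0,1],
    [0,0,0,-0.008,0.003,0,1],
    [0,0,0,-0.008,0.003,0,1],
    [0,0,0,0,0,0.02,1],
    [0,0,0,0,0,0.02,1],
    [0,0,0,0,0,0.02,1],
    [0,0,0,0,0,0.02,1],
    [0,0,0,0,0,0.01,1],
    [0,0,0,0,0,0,1],
    [0,0,0,0,0,0,1]
  ]
}}

```text
time: 10.45
ee_pos: [0.555, -0.0256, 0.1048]
eef_rot: [0.939, 0.059, 0.339, -0.019]
ft_force: [0.6, -0.1, 0.5]
width: 0.0005
```

```bash
python3 lift.py "th=0,a=np.radians(50),clear=.012,back=.04";python3 lift.py "th=0,a=np.radians(50),clear=.012,back=.0"
```

```text
10.45 [ 0.555  -0.0256  0.1048] [ 0.56 -0.11  0.53] 0.0004625457164667301 [ 0.45  0.01 -0.43  2.34 -0.68  0.13 -0.78]
target [ 0.5886 -0.0311  0.0821] rv [-0.7  0.3  1.2] dx [10.6  9.5 38.4] world [ 33.6  -5.5 -22.7]
10.45 [ 0.555  -0.0256  0.1048] [ 0.56 -0.11  0.53] 0.0004625457164667301 [ 0.45  0.01 -0.43  2.34 -0.68  0.13 -0.78]
target [ 0.6142 -0.0285  0.0515] rv [-0.7  0.3  1.2] dx [10.8 10.  78.4] world [ 59.2  -2.9 -53.4]
```

{"fn": "send_rows", "kwargs": {
  "steps": [
    [-0.7,0.3,1.2,0.003,0.005,0.01,1],
    [0,0,0,0.003,0.005,0.01,1],
    [0,0,0,0.003,0,0.01,1],
    [0,0,0,0.002,0,0.01,1],
    [0,0,0,0,0,0.0,1],
    [0,0,0,0,0,0,1],
    [0,0,0,0,0,0,1],
    [0,0,0,0,0,0,1],
    [0,0,0,0,0,0,1],
    [0,0,0,0,0,0,1]
  ]
}}

```text
time: 11.45
ee_pos: [0.5897, -0.0319, 0.087]
eef_rot: [0.938, 0.049, 0.344, -0.016]
ft_force: [-0.5, -0.7, 0.5]
width: 0.0006
```

```bash
python3 lift.py "th=0,a=np.radians(50),clear=.012,back=.0"
python3 - <<'E'
from bench import *
import cv2
p,d=camera('wrist');cv2.imwrite('pics/w6.png',p)
p,d=camera('scene');cv2.imwrite('pics/s6.png',cv2.resize(p[150:250,220:360],None,fx=5,fy=5))
E
```

```text
11.45 [ 0.5897 -0.0319  0.087 ] [-0.46 -0.69  0.54] 0.0006292570106599778 [ 0.28  0.11 -0.27  2.29 -0.82  0.07 -0.63]
target [ 0.6142 -0.0285  0.0515] rv [ 0.1 -0.2  0.3] dx [-4.1 -1.  43.1] world [ 24.5   3.4 -35.5]
```

View pics/w6.png

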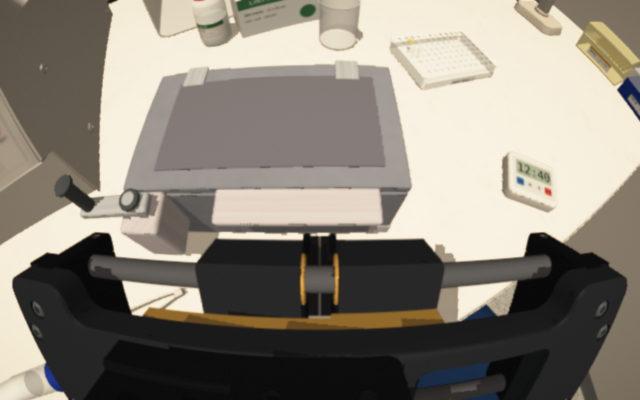

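View pics/s6.png

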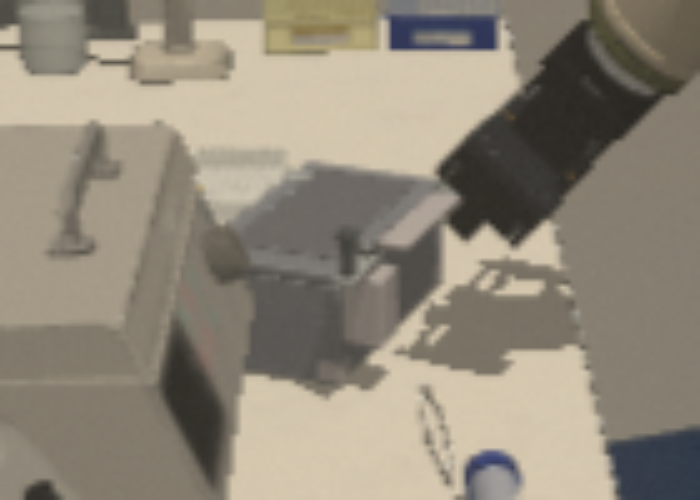

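```bash
python3 lift.py "th=0,a=np.radians(57),clear=.012,back=.03,rt=.117";python3 lift.py "th=0,a=np.radians(57),clear=.012,back=.0,rt=.117"
```

```text
11.55 [ 0.5897 -0.0319  0.0869] [-0.01 -0.19  0.27] 0.0003310027618900425 [ 0.28  0.11 -0.26  2.29 -0.82  0.07 -0.63]
target [ 0.5959 -0.0303  0.0771] rv [ 0.1 -7.2  0.3] dx [-1.5 -0.9 11.5] world [ 6.2  1.5 -9.8]
11.55 [ 0.5897 -0.0319  0.0869] [-0.01 -0.19  0.27] 0.0003310027618900425 [ 0.28  0.11 -0.26  2.29 -0.82  0.07 -0.63]
target [ 0.6122 -0.0287  0.052 ] rv [ 0.1 -7.2  0.3] dx [-5.3 -1.  41.3] world [ 22.4   3.2 -34.9]
```

{"fn": "send_rows", "kwargs": {
  "steps": [
    [0.1,-3.6,0.3,0,0,0.005,1],
    [0,-3.6,0,-0.001,-0.001,0.005,1],
    [0,0,0,0,0,0,1],
    [0,0,0,0,0,0.007,1],
    [0,0,0,0,0,0.007,1],
    [0,0,0,0,0,0,1],
    [0,0,0,0,0,0,1],
    [0,0,0,0,0,0,1],
    [0,0,0,0,0,0,1],
    [0,0,0,0,0,0,1]
  ]
}}

```text
time: 12.55
ee_pos: [0.6006, -0.0295, 0.0685]
eef_rot: [0.948, 0.049, 0.314, -0.019]
ft_force: [-0.3, 0.0, -0.0]
width: 0.0008
```

```bash
python3 lift.py "th=0,a=np.radians(57),clear=.012,back=.0,rt=.117"
```

```text
12.55 [ 0.6006 -0.0295  0.0685] [-0.28  0.05 -0.01] 0.0007954443501777577 [ 0.03  0.17 -0.01  2.24 -0.65  0.12 -0.83]
target [ 0.6122 -0.0287  0.052 ] rv [-0.4 -3.7  0. ] dx [-0.6  0.5 20.2] world [ 11.5   0.8 -16.5]
```

{"fn": "send_rows", "kwargs": {
  "steps": [
    [-0.4,-3.7,0,0,0,0,1],
    [0,0,0,0,0,0,1],
    [0,0,0,0,0,0.005,1],
    [0,0,0,0,0,0.005,1],
    [0,0,0,0,0,0.005,1],
    [0,0,0,0,0,0.004,1],
    [0,0,0,0,0,0,1],
    [0,0,0,0,0,0,1],
    [0,0,0,0,0,0,1],
    [0,0,0,0,0,0,1]
  ]
}}

```text
time: 13.55
ee_pos: [0.6114, -0.0285, 0.05]
eef_rot: [0.954, 0.048, 0.295, -0.019]
ft_force: [-0.2, -0.4, 0.7]
width: 0.0004
```

```bash
python3 lift.py "th=0,a=np.radians(57),clear=.012,back=.0,rt=.117"; python3 lift.py "th=0,a=np.radians(57),clear=.0,back=.0,rt=.117"
python3 - <<'E'
from bench import *
import cv2
p,d=camera('wrist');cv2.imwrite('pics/w7.png',p)
p,d=camera('scene');cv2.imwrite('pics/s7.png',cv2.resize(p[150:250,220:360],None,fx=5,fy=5))
E
```

```text
13.55 [ 0.6114 -0.0285  0.05  ] [-0.2  -0.39  0.68] 0.00043934418785626916 [-0.06  0.23  0.07  2.2  -0.61  0.15 -0.88]
target [ 0.6122 -0.0287  0.052 ] rv [-0.4 -1.4 -0.1] dx [ 1.7  0.2 -1.2] world [ 0.8 -0.2  1.9]
13.55 [ 0.6114 -0.0285  0.05  ] [-0.2  -0.39  0.68] 0.00043934418785626916 [-0.06  0.23  0.07  2.2  -0.61  0.15 -0.88]
target [ 0.6122 -0.0287  0.064 ] rv [-0.4 -1.4 -0.1] dx [  8.5   0.1 -11.1] world [ 0.8 -0.2 13.9]
```

View pics/w7.png

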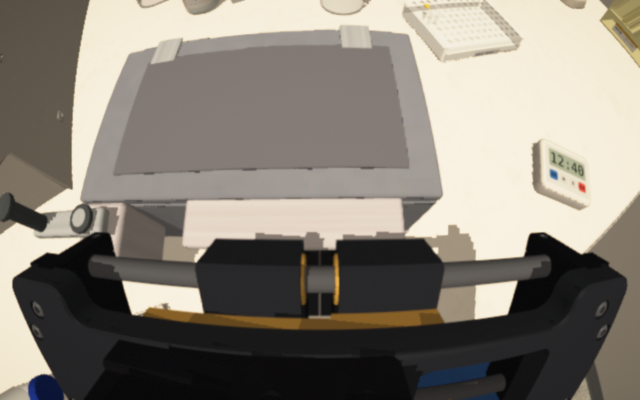

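View pics/s7.png

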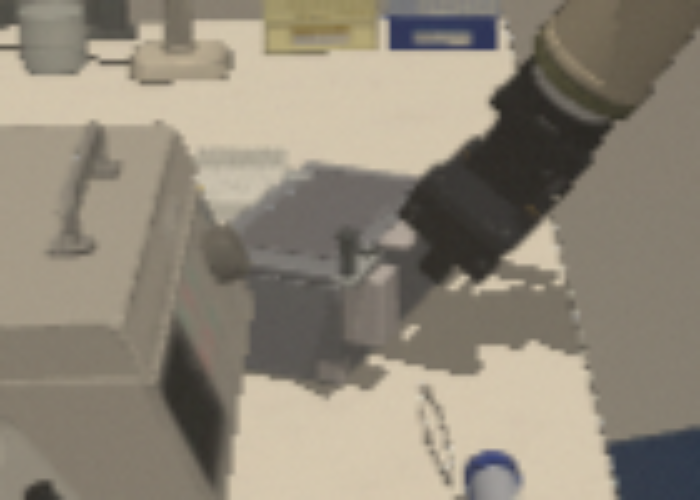

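```bash
cat > traj.py <<'E'
from lift import *
import sys
def A(th): 
    d=np.degrees(th); return np.radians(np.interp(d,[0,40,80,110],[57,60,88,92]))
def run(ths,rt=.117):
    s=read_state();print(s['time'],s['ee_pos'].round(4),'F',s['ft_force'].round(2),'j',s['joint_positions'].round(2))
    pc=w2c(s['ee_pos']); print('case tcp',pc.round(4))
    p0,R0=s['ee_pos'],R.from_quat(s['eef_rot'])
    zz=R.from_euler('z',-YAW).apply(R0.apply([0,0,1])); print('a now',np.degrees(np.arctan2(-zz[2],zz[0])).round(1))
    for th in ths:
        p,r=pose(th,A(th),rt=rt)
        print(round(th,3),(R0.inv()*r).as_rotvec(degrees=True).round(1),(R0.inv().apply(p-p0)*1000).round(1)); p0,R0=p,r
run(np.linspace(float(sys.argv[1]),float(sys.argv[2]),int(sys.argv[3])))
E
python3 traj.py 0 .4 9
```

```text
13.65 [ 0.6114 -0.0284  0.0501] F [-0.14  0.39 -0.47] j [-0.06  0.23  0.07  2.2  -0.61  0.15 -0.89]
case tcp [-0.08   -0.0396  0.0501]
a now 55.6
0.0 [-0.4 -1.4 -0.1] [  8.4   0.3 -11. ]
0.05 [ 0.  -0.2  0. ] [ 3.7  0.  -7.3]
0.1 [ 0.  -0.2  0. ] [ 4.   0.  -6.8]
0.15 [-0.  -0.2 -0. ] [ 4.2 -0.  -6.4]
0.2 [ 0.  -0.2  0. ] [ 4.5  0.  -6. ]
0.25 [ 0.  -0.2  0. ] [ 4.7  0.  -5.7]
0.3 [-0.  -0.2  0. ] [ 4.9 -0.  -5.3]
0.35 [-0.  -0.2 -0. ] [ 5.1  0.  -5. ]
0.4 [-0.  -0.2  0. ] [ 5.3  0.  -4.6]
```

{"fn": "send_rows", "kwargs": {
  "steps": [
    [0,-1.4,0,0.004,0,-0.005,1],
    [0,0,0,0.003,0,-0.004,1],
    [0,0,0,0.002,0,-0.003,1],
    [0,0,0,0.002,0,-0.0035,1],
    [0,0,0,0.002,0,-0.0035,1],
    [0,0,0,0.002,0,-0.0035,1],
    [0,0,0,0.002,0,-0.0035,1],
    [0,0,0,0,0,0,1],
    [0,0,0,0,0,0,1],
    [0,0,0,0,0,0,1]
  ]
}}

```text
time: 14.65
ee_pos: [0.609, -0.0284, 0.0815]
eef_rot: [0.958, 0.048, 0.282, -0.018]
ft_force: [-0.7, -0.3, -1.3]
width: 0.0006
```

```bash
python3 traj.py 0.1 .5 9
python3 - <<'E'
from bench import *
import cv2
p,d=camera('scene');cv2.imwrite('pics/s8.png',cv2.resize(p[150:250,220:360],None,fx=5,fy=5))
E
```

```text
14.65 [ 0.609  -0.0284  0.0815] F [-0.68 -0.35 -1.33] j [-0.23  0.16  0.26  2.18 -0.43  0.26 -1.07]
case tcp [-0.0824 -0.0393  0.0815]
a now 57.2
0.1 [-0.5 -0.2 -0.1] [0.8 0.7 2.4]
0.15 [-0.  -0.2 -0. ] [ 4.2 -0.  -6.4]
0.2 [ 0.  -0.2  0. ] [ 4.5  0.  -6. ]
0.25 [ 0.  -0.2  0. ] [ 4.7  0.  -5.7]
0.3 [-0.  -0.2  0. ] [ 4.9 -0.  -5.3]
0.35 [-0.  -0.2 -0. ] [ 5.1  0.  -5. ]
0.4 [-0.  -0.2  0. ] [ 5.3  0.  -4.6]
0.45 [ 0.  -0.2 -0. ] [ 5.5 -0.  -4.3]
0.5 [-0.  -0.2  0. ] [ 5.6 -0.  -4. ]
```

View pics/s8.png

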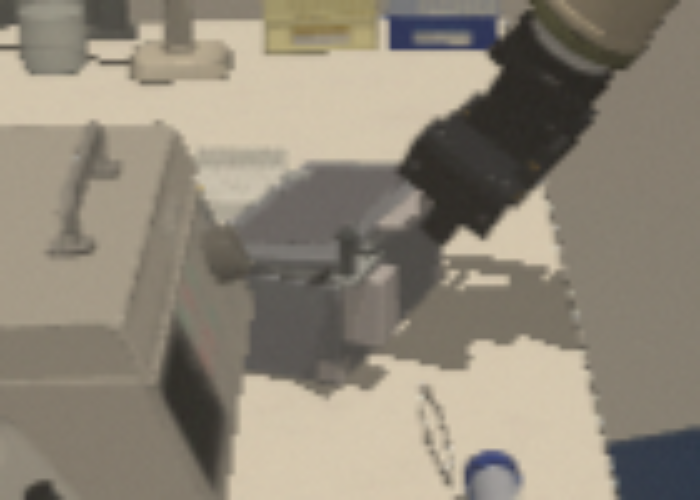

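{"fn": "send_rows", "kwargs": {
  "steps": [
    [0,-0.2,0,0.0045,0.0005,-0.0045,1],
    [0,-0.2,0,0.0045,0,-0.0055,1],
    [0,-0.2,0,0.0047,0,-0.005,1],
    [0,-0.2,0,0.0049,0,-0.005,1],
    [0,-0.2,0,0.0051,0,-0.0048,1],
    [0,-0.2,0,0.0053,0,-0.0044,1],
    [0,-0.2,0,0.0055,0,-0.004,1],
    [0,-0.2,0,0.0056,0,-0.004,1],
    [0,0,0,0,0,0,1],
    [0,0,0,0,0,0,1]
  ]
}}

```text
time: 15.7
ee_pos: [0.6249, -0.0275, 0.1391]
eef_rot: [0.962, 0.049, 0.267, -0.018]
ft_force: [-1.4, 0.4, -1.3]
width: 0.0009
```

```bash
python3 traj.py 0.5 .95 10
```

```text
15.7 [ 0.6249 -0.0275  0.1391] F [-1.35  0.4  -1.33] j [-0.32  0.11  0.34  2.08 -0.24  0.44 -1.27]
case tcp [-0.0664 -0.04    0.1391]
a now 58.9
0.5 [-0.5 -0.2 -0.1] [-3.3 -0.   1.7]
0.55 [-0.  -0.2  0. ] [ 5.8  0.  -3.6]
0.6 [ 0.  -0.2  0. ] [ 5.9 -0.  -3.3]
0.65 [-0.  -0.2 -0. ] [ 6.1 -0.  -3. ]
0.7 [ 0.  -0.3 -0. ] [ 6.2  0.  -2.7]
0.75 [-0. -2.  0.] [ 6.3  0.  -2.5]
0.8 [-0. -2.  0.] [ 6.4  0.  -2.4]
0.85 [ 0. -2.  0.] [ 6.4 -0.  -2.3]
0.9 [-0. -2. -0.] [ 6.4 -0.  -2.2]
0.95 [ 0. -2. -0.] [ 6.4 -0.  -2.1]
```

{"fn": "send_rows", "kwargs": {
  "steps": [
    [0,-0.2,0,0.0045,0,-0.0025,1],
    [0,-0.2,0,0.0055,0,-0.003,1],
    [0,-0.2,0,0.0055,0,-0.0028,1],
    [0,-1,0,0.0057,0,-0.0025,1],
    [0,-2,0,0.0058,0,-0.0023,1],
    [0,-2,0,0.006,0,-0.0022,1],
    [0,-2,0,0.006,0,-0.002,1],
    [0,-2,0,0.006,0,-0.002,1],
    [0,0,0,0,0,0,1],
    [0,0,0,0,0,0,1]
  ]
}}

```text
time: 16.7
ee_pos: [0.6575, -0.0244, 0.1807]
eef_rot: [0.982, 0.05, 0.182, -0.013]
ft_force: [-1.9, -0.1, -1.2]
width: 0.0005
```

```bash
python3 traj.py 0.95 1.4 10
python3 - <<'E'
from bench import *
import cv2
p,d=camera('scene');cv2.imwrite('pics/s9.png',cv2.resize(p[130:250,220:370],None,fx=5,fy=5))
E
```

```text
16.7 [ 0.6575 -0.0244  0.1807] F [-1.86 -0.08 -1.17] j [-0.34  0.21  0.37  1.81 -0.17  0.78 -1.36]
case tcp [-0.0337 -0.0403  0.1807]
a now 68.9
0.95 [-0.4 -1.2  0. ] [ 3.9 -0.3 -1. ]
1.0 [-0. -2. -0.] [ 6.5  0.  -2. ]
1.05 [ 0. -2. -0.] [ 6.5 -0.  -1.9]
1.1 [-0. -2.  0.] [ 6.5 -0.  -1.8]
1.15 [-0. -2. -0.] [ 6.5  0.  -1.7]
1.2 [ 0. -2.  0.] [ 6.6 -0.  -1.6]
1.25 [ 0. -2. -0.] [ 6.6  0.  -1.5]
1.3 [-0. -2. -0.] [ 6.6  0.  -1.4]
1.35 [ 0. -2.  0.] [ 6.6  0.  -1.3]
1.4 [ 0.  -1.9 -0. ] [ 6.6 -0.  -1.1]
```

View pics/s9.png

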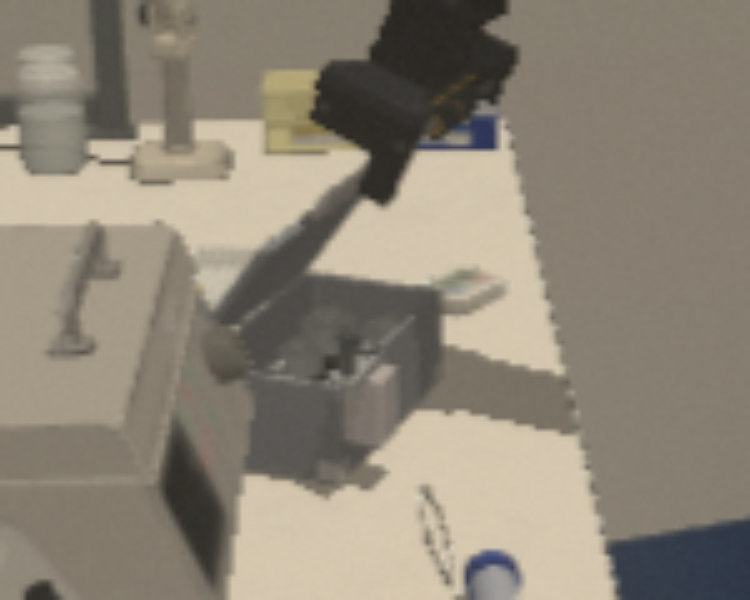

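Working as planned: the lid rests on the fingertips at about 0.92 rad and the case has not moved. I'll go on.

{"fn": "send_rows", "kwargs": {
  "steps": [
    [0,-1.5,0,0.005,0,-0.0015,1],
    [0,-2,0,0.006,0,-0.0018,1],
    [0,-2,0,0.006,0,-0.0018,1],
    [0,-2,0,0.006,0,-0.0018,1],
    [0,-2,0,0.006,0,-0.0017,1],
    [0,-2,0,0.006,0,-0.0016,1],
    [0,-2,0,0.006,0,-0.0015,1],
    [0,-2,0,0.006,0,-0.0014,1],
    [0,0,0,0,0,0,1],
    [0,0,0,0,0,0,1]
  ]
}}

```text
time: 17.75
ee_pos: [0.6957, -0.0208, 0.2024]
eef_rot: [0.998, 0.05, 0.044, -0.007]
ft_force: [0.6, -0.7, 0.4]
width: 0.0006
```

```bash
python3 traj.py 1.3 1.85 12
```

```text
17.75 [ 0.6957 -0.0208  0.2024] F [ 0.58 -0.7   0.36] j [-0.3   0.46  0.38  1.41 -0.2   1.22 -1.37]
case tcp [ 0.0047 -0.0405  0.2024]
a now 84.9
1.3 [-0.6  0.8  0. ] [ 6.6 -0.5 -2.3]
1.35 [ 0. -2.  0.] [ 6.6  0.  -1.3]
1.4 [ 0.  -1.9 -0. ] [ 6.6 -0.  -1.1]
1.45 [ 0.  -0.4  0. ] [ 6.6  0.  -0.8]
1.5 [-0.  -0.4  0. ] [ 6.6  0.  -0.5]
1.55 [ 0.  -0.4 -0. ] [ 6.6 -0.  -0.2]
1.6 [-0.  -0.4 -0. ] [6.1 0.  0.1]
1.65 [ 0.  -0.4 -0. ] [5.9 0.  0.3]
1.7 [ 0.  -0.4 -0. ] [5.9 0.  0.6]
1.75 [-0.  -0.4  0. ] [5.9 0.  0.9]
1.8 [ 0.  -0.4 -0. ] [ 5.8 -0.   1.1]
1.85 [ 0.  -0.4  0. ] [ 5.8 -0.   1.3]
```

{"fn": "send_rows", "kwargs": {
  "steps": [
    [0,0,0,0.005,0,-0.001,1],
    [0,-0.5,0,0.006,0,-0.001,1],
    [0,-0.5,0,0.006,0,-0.001,1],
    [0,-0.5,0,0.006,0,-0.0008,1],
    [0,-0.5,0,0.006,0,-0.0005,1],
    [0,-0.5,0,0.006,0,-0.0003,1],
    [0,-0.5,0,0.006,0,0,1],
    [0,0,0,0,0,0,1],
    [0,0,0,0,0,0,1],
    [0,0,0,0,0,0,1]
  ]
}}

```text
time: 18.75
ee_pos: [0.7386, -0.0168, 0.2104]
eef_rot: [0.999, 0.05, 0.017, -0.006]
ft_force: [-0.6, -1.4, 0.6]
width: 0.0008
```

```bash
python3 traj.py 1.6 1.85 6
python3 - <<'E'
from bench import *
import cv2
p,d=camera('scene');cv2.imwrite('pics/s10.png',cv2.resize(p[120:240,220:370],None,fx=5,fy=5))
E
```

```text
18.75 [ 0.7386 -0.0168  0.2104] F [-0.58 -1.37  0.61] j [-0.27  0.6   0.38  1.2  -0.23  1.36 -1.38]
case tcp [ 0.0478 -0.0408  0.2104]
a now 88.0
1.6 [-0.6 -1.6  0. ] [ 2.  -0.8 -0.3]
1.65 [ 0.  -0.4 -0. ] [5.9 0.  0.3]
1.7 [ 0.  -0.4 -0. ] [5.9 0.  0.6]
1.75 [-0.  -0.4  0. ] [5.9 0.  0.9]
1.8 [ 0.  -0.4 -0. ] [ 5.8 -0.   1.1]
1.85 [ 0.  -0.4  0. ] [ 5.8 -0.   1.3]
```

View pics/s10.png

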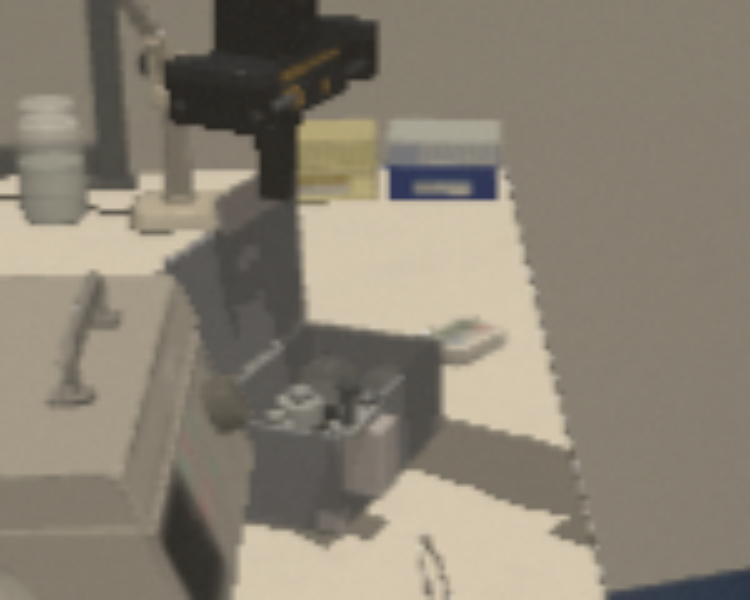

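{"fn": "send_rows", "kwargs": {
  "steps": [
    [0,-1,0,0.005,-0.0005,0,1],
    [0,0,0,0.005,0,0.0003,1],
    [0,0,0,0.005,0,0.0005,1],
    [0,0,0,0.004,0,0.0005,1],
    [0,0,0,0.003,0,0.0005,1],
    [0,0,0,0.002,0,0.0005,1],
    [0,0,0,0,0,0,1],
    [0,0,0,0,0,0,1],
    [0,0,0,0,0,0,1],
    [0,0,0,0,0,0,1]
  ]
}}

```text
time: 19.8
ee_pos: [0.7632, -0.0143, 0.2094]
eef_rot: [0.999, 0.05, 0.009, -0.006]
ft_force: [-0.2, -0.7, -0.9]
width: 0.0
```

```bash
python3 traj.py 1.75 1.87 7
```

```text
19.8 [ 0.7632 -0.0143  0.2094] F [-0.19 -0.65 -0.87] j [-0.25  0.67  0.37  1.08 -0.24  1.41 -1.38]
case tcp [ 0.0725 -0.0408  0.2094]
a now 88.9
1.75 [-0.6 -1.8  0. ] [-5.  -0.8  0.3]
1.77 [ 0.  -0.2  0. ] [ 2.3 -0.   0.4]
1.79 [ 0.  -0.2  0. ] [ 2.3 -0.   0.4]
1.81 [-0.  -0.2 -0. ] [ 2.3 -0.   0.5]
1.83 [-0.  -0.2 -0. ] [ 2.3 -0.   0.5]
1.85 [ 0.  -0.2 -0. ] [2.3 0.  0.6]
1.87 [-0.  -0.2  0. ] [2.3 0.  0.6]
```

{"fn": "send_rows", "kwargs": {
  "steps": [
    [0,0,0,0.0015,0,0,1],
    [0,0,0,0,0,0,1],
    [0,0,0,0.0015,0,0,1],
    [0,0,0,0,0,0,1],
    [0,0,0,0.0015,0,0,1],
    [0,0,0,0,0,0,1],
    [0,0,0,0.001,0,0,1],
    [0,0,0,0,0,0,1],
    [0,0,0,0,0,0,1],
    [0,0,0,0,0,0,1]
  ]
}}

```text
time: 20.8
ee_pos: [0.7683, -0.0138, 0.2097]
eef_rot: [0.999, 0.05, 0.008, -0.006]
ft_force: [-0.5, -0.5, -0.1]
width: 0.0005
```

```bash
python3 traj.py 1.75 1.87 7
```

```text
20.8 [ 0.7683 -0.0138  0.2097] F [-0.54 -0.47 -0.08] j [-0.24  0.68  0.37  1.06 -0.25  1.42 -1.38]
case tcp [ 0.0776 -0.0408  0.2097]
a now 89.0
1.75 [-0.6 -1.7 -0. ] [-10.1  -0.8   0.5]
1.77 [ 0.  -0.2  0. ] [ 2.3 -0.   0.4]
1.79 [ 0.  -0.2  0. ] [ 2.3 -0.   0.4]
1.81 [-0.  -0.2 -0. ] [ 2.3 -0.   0.5]
1.83 [-0.  -0.2 -0. ] [ 2.3 -0.   0.5]
1.85 [ 0.  -0.2 -0. ] [2.3 0.  0.6]
1.87 [-0.  -0.2  0. ] [2.3 0.  0.6]
```

{"fn": "send_rows", "kwargs": {
  "steps": [
    [0,0,0,0.001,0,0,1],
    [0,0,0,0,0,0,1],
    [0,0,0,0.001,0,0,1],
    [0,0,0,0,0,0,1],
    [0,0,0,0,0,0,1],
    [0,0,0,0,0,0,1],
    [0,0,0,0,0,0,1],
    [0,0,0,0,0,0,1],
    [0,0,0,0,0,0,1],
    [0,0,0,0,0,0,1]
  ]
}}

```text
time: 21.8
ee_pos: [0.7687, -0.0138, 0.2096]
eef_rot: [0.999, 0.05, 0.006, -0.006]
ft_force: [-3.7, 0.1, 1.8]
width: 0.0007
```

Run:
```python
from bench import *
import cv2
s=read_state();print(s['ee_pos'],s['ft_force'])
p,d=camera('scene');cv2.imwrite('pics/s11.png',cv2.resize(p[120:240,220:370],None,fx=5,fy=5))
print(read_state()['ft_force'])
p,d=camera('wrist');cv2.imwrite('pics/w11.png',p);print(read_state()['ft_force'])
```

```text
[ 0.76865482 -0.01383263  0.20962939] [-3.72449152  0.1294972   1.79766256]
[-4.70990858 -0.50120728  1.16883998]
[-2.93789223  1.19762546  1.8721823 ]
```

View pics/s11.png

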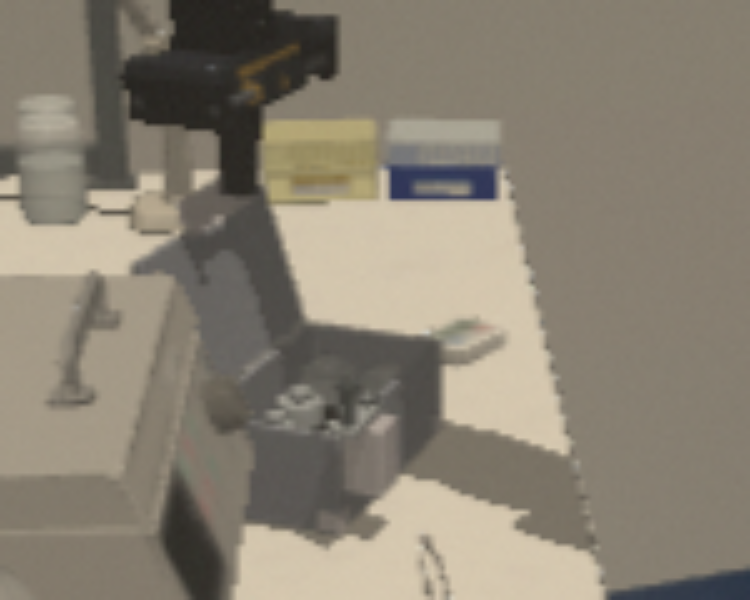

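View pics/w11.png

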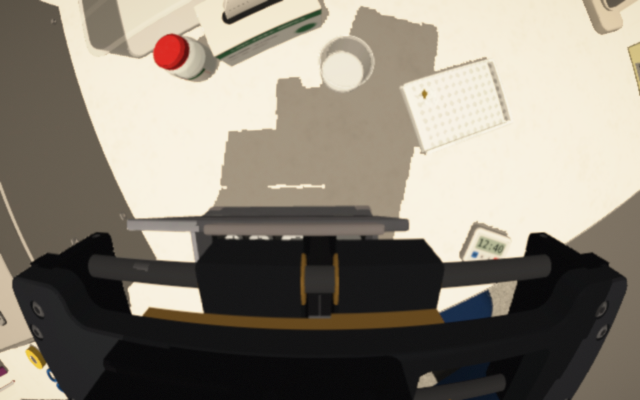

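{"fn": "send_rows", "kwargs": {
  "steps": [
    [0,0,0,-0.002,0,0,1],
    [0,0,0,-0.004,0,0,1],
    [0,0,0,-0.008,0,-0.005,1],
    [0,0,0,-0.012,0,-0.01,1],
    [0,0,0,-0.02,0,-0.01,1],
    [0,0,0,-0.02,0,-0.02,1],
    [0,0,0,-0.02,0,-0.02,1],
    [0,0,0,-0.03,0,-0.01,1],
    [0,0,0,-0.03,0,0,1],
    [0,0,0,-0.03,0,0,1]
  ]
}}

```text
time: 22.9
ee_pos: [0.5866, -0.0329, 0.2851]
eef_rot: [0.999, 0.051, 0.01, -0.006]
ft_force: [0.3, 0.3, 1.5]
width: 0.0006
```

Run:
```python
from bench import *
import cv2
s=read_state();print(s['ee_pos'],s['ft_force'],s['joint_positions'])
```

```text
[ 0.58660527 -0.03285146  0.28508352] [0.27595119 0.29854521 1.5044105 ] [-0.35399925  0.21692877  0.40360974  1.53207519 -0.10015133  1.3914986
 -1.41209286]
```

{"fn": "send_rows", "kwargs": {
  "steps": [
    [0,0,0,0,0.03,0,1],
    [0,0,0,0,0.03,0,1],
    [0,0,0,0,0.03,0,1],
    [0,0,0,0,0.03,0,1],
    [0,0,0,0,0.03,0,1],
    [0,0,0,0,0.03,0,1],
    [0,0,0,0,0,0,1],
    [0,0,0,0,0,0,1],
    [0,0,0,0,0,0,1],
    [0,0,0,0,0,0,1]
  ]
}}

```text
time: 23.9
ee_pos: [0.5986, -0.2165, 0.2886]
eef_rot: [0.998, 0.052, 0.016, -0.008]
ft_force: [-0.1, -0.4, -0.4]
width: 0.0006
```

Run:
```python
from bench import *
import cv2,numpy as np
s=read_state();print(s['time'],s['ee_pos'],s['ft_force'])
p,d=camera('top');cv2.imwrite('pics/t12.png',cv2.resize(p[115:225,250:410],None,fx=5,fy=5,interpolation=cv2.INTER_CUBIC))
P=camera_params('top');K=P['camera_matrix'];T=P['world_from_camera']
v,u=np.mgrid[0:400,0:640];X=np.stack([(u-K[0,2])/K[0,0]*d,(v-K[1,2])/K[1,1]*d,d],-1)@T[:3,:3].T+T[:3,3]
np.save('/tmp/X2.npy',X)
p,d=camera('scene');cv2.imwrite('pics/s12.png',cv2.resize(p[120:240,220:370],None,fx=5,fy=5))
```

```text
23.9 [ 0.5985927  -0.21648166  0.28861438] [-0.06742901 -0.36104188 -0.42605098]
```

View pics/t12.png

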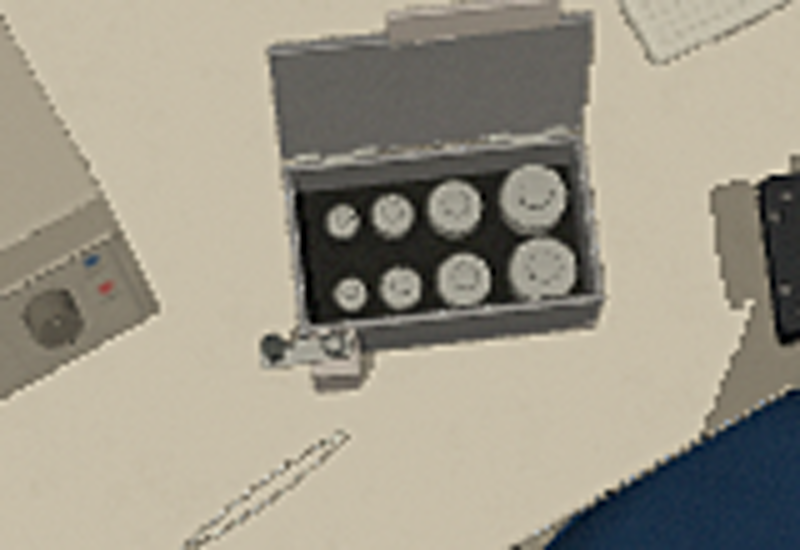

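View pics/s12.png

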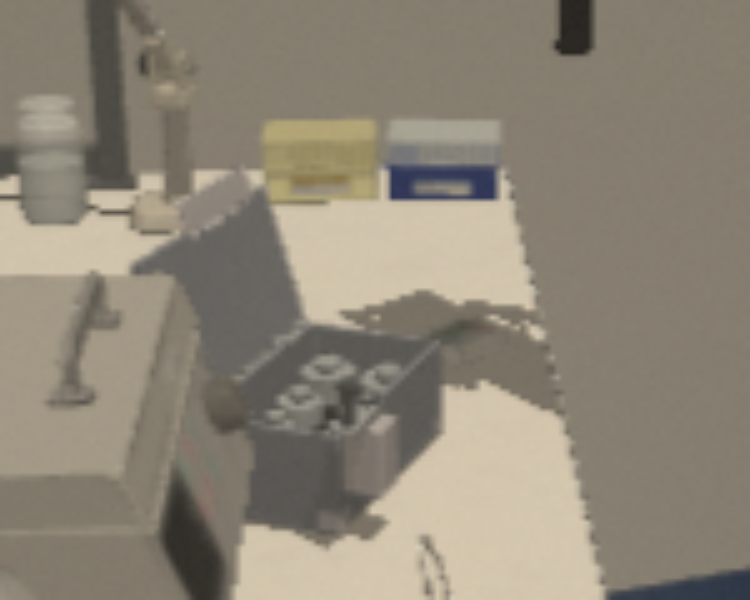

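Run:
```python
from h import *
from bench import *
X=np.load('/tmp/X2.npy')
q=lambda x,y:(int(115+y/5),int(250+x/5))
v0,u0=q(290,65);v1,u1=q(575,130)
C=w2c(X[v0:v1,u0:u1].reshape(-1,3));m=(C[:,2]>.09)&(C[:,2]<.25);C=C[m]
c=C.mean(0);n=np.linalg.svd(C-c)[2][2];n*=np.sign(n[2]);print(len(C),n,'lid angle',np.pi-np.arctan2(n[2],-n[0])+0 if 0 else np.pi/2+np.arctan2(n[2],-n[0]))
P=camera_params('top');K=P['camera_matrix'];T=P['world_from_camera']
g=lambda x,y,z: ray(K,T,250+(x+.5)/5-.5,115+(y+.5)/5-.5,z)
a,b=g(275,348,.126),g(341,343,.1);print(a,b,np.arctan2(a[1]-b[1],a[0]-b[0])-YAW, g(605,295,.077))
# lip top edge at stop
print(w2c(g(470,8,.077+.127+.003)), w2c(g(270,48,.077+.11*np.sin(1.85))))
```

```text
718 [-0.96277014 -0.00890147  0.27017481] lid angle 1.8443820287582322
[0.60161145 0.11990442 0.126     ] [0.61065377 0.0813885  0.1       ] 1.7013886871901636 [ 0.6460437  -0.08105303  0.077     ]
[ 0.09147991 -0.0215171   0.207     ] [0.0887665  0.09377978 0.18274027]
```

Lid plane reads 1.84 rad, which is the stop, and the catch about 1.65. The case has not moved and the arm is clear, so I'm handing in.

```bash
python3 -c "
from bench import *
print(close_job())"
```

```text
the job is handed in; nothing more can be done
None
```

The case is open: the catch is swung off the lid and the lid rests against its stop, past upright. I handed the job in at about 24 s, with the arm clear of everything.

- **Catch:** I put the loosely open jaws either side of the pin and swung it round. My last two camera readings put it at 1.63 and 1.70 rad; it stops blocking the lid at about 1.4.
- **Lid:** I lifted it with closed fingertips under the lip and followed it round slowly. The force I read between moves stayed around 1–2 N, then rose to about 4–5 N at the stop. A plane fitted to the final depth picture gives 1.84 rad, against 1.85 at the stop.
- **Case and bench:** In the final top view the catch pivot and a case corner agreed with the first picture to about 4 mm, roughly the camera's accuracy. The pictures showed nothing else disturbed, though I did not measure the bystanders.

One wrist-camera reading, taken while the arm was still settling, put the case about 7–12 mm off. A second reading once it had nearly stopped agreed with the first to within about 4 mm.

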